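# Put the clamping blocks away in order of length

### The job

Put the four bare pale-wood clamping blocks away in the low rack, one to each bay, in order of length: the shortest in the bay next to the upright peg, the longest in the bay farthest from it. Lay each block flat on the board, centred in its bay and pointing along the strips, and leave them all there.

Things in the scene. Friction and masses are not known exactly. Their poses are not given: they have to be found in the camera images.
- block_5: Bare pale-wood clamping block, the shortest of the four: 75 mm long (its y axis), 50 mm wide (x), 34 mm tall (z). Loose on the bench, lying flat with z up, light (under 0.3 kg). Origin: centre of its underside.
- block_2: Bare pale-wood clamping block, the second shortest of the four: 100 mm long (its y axis), 45 mm wide (x), 30 mm tall (z). Loose on the bench, lying flat with z up, light (under 0.3 kg). Origin: centre of its underside.
- block_3: Bare pale-wood clamping block, the third shortest of the four: 120 mm long (its y axis), 55 mm wide (x), 40 mm tall (z). Loose on the bench, lying flat with z up, light (under 0.3 kg). Origin: centre of its underside.
- block_4: Bare pale-wood clamping block, the longest of the four: 160 mm long (its y axis), 38 mm wide (x), 28 mm tall (z). Loose on the bench, lying flat with z up, light (under 0.3 kg). Origin: centre of its underside.
- rack: Fixed pale-wood rack board, 130 mm (x) by 440 mm (y), 12 mm thick; origin: centre of its underside, z up. Five dark strips, 6 mm wide, tops at z = 16 mm, run along x at y = -190, -95, 0, 95, 190 mm and bound four equal bays, 89 mm wide, centred at x = 0, y = -142.5, -47.5, 47.5, 142.5 mm, floor at z = 12 mm. Flat screw heads on each bay's centre line. The longest block overhangs 15 mm at each end.
- end_peg: Turned dark-wood peg, 26 mm across and 48 mm tall, fixed upright on the rack near one of its two ends, at x = +45 mm and y = +206 or -206 mm of the rack: which end it is changes. It marks the end where the row begins. Origin: centre of its foot.
- end_cap: Flat dark-wood plate 26 x 22 mm, 8 mm thick, fixed on the rack at the other end from the peg. Origin: centre of its underside.

How it is judged:
At the end, for the whole second after the job is handed in: Counting bays from the peg, the blocks lie in order 75, 100, 120, 160 mm long; each is flat on the rack board between its strips, its centre within 15 mm of the bay's centre both along and across, its length within 0.16 rad of the strips, at rest (((y of end_peg in the frame of rack above 0 m and y of block_5 in the frame of rack between 0.1275 and 0.1575 m and y of block_2 in the frame of rack between 0.0325 and 0.0625 m and y of block_3 in the frame of rack between -0.0625 and -0.0325 m and y of block_4 in the frame of rack between -0.1575 and -0.1275 m) or (y of end_peg in the frame of rack below 0 m and y of block_5 in the frame of rack between -0.1575 and -0.1275 m and y of block_2 in the frame of rack between -0.0625 and -0.0325 m and y of block_3 in the frame of rack between 0.0325 and 0.0625 m and y of block_4 in the frame of rack between 0.1275 and 0.1575 m)) and x of block_5 in the frame of rack between -0.015 and 0.015 m and z of block_5 in the frame of rack between 0.009 and 0.0155 m and angle between the y axis of each of block_5, block_2, block_3, block_4 and the x axis of rack, either way round below 0.16 rad and angle between each of block_5, block_2, block_3, block_4's own z axis and vertical below 0.06 rad and linear speed of each of block_5, block_2, block_3, block_4 below 0.01 m/s and angular speed of each of block_5, block_2, block_3, block_4 below 0.1 rad/s and x of block_2 in the frame of rack between -0.015 and 0.015 m and z of block_2 in the frame of rack between 0.009 and 0.0155 m and x of block_3 in the frame of rack between -0.015 and 0.015 m and z of block_3 in the frame of rack between 0.009 and 0.0155 m and x of block_4 in the frame of rack between -0.015 and 0.015 m and z of block_4 in the frame of rack between 0.009 and 0.0155 m); the robot touches nothing.
It also fails if it takes over 99 s, if anything falls off the work surface, if the arm or the gripper's body presses on something with over 40 N, if the wrist force passes 120 N, or if a joint passes its speed limit or range.

### The arm

A 7-joint arm with a two-finger parallel gripper is mounted at the origin on the work surface; the furniture and walls round the work are solid. World frame = base frame: x ahead of the robot, y to its left, z up, the work surface at z = 0. Lengths are in m, angles in rad, forces in N, time in s.
With the tool pointing down it reaches from about 0.35 to 0.9 m from the base axis. Payload 8.1 kg.
Tool frame: the origin (TCP) lies midway between the tips of the shut fingers; the grasp point (between the pads) lies arm.tcp_to_grasp behind it (arm.tcp_to_grasp is the distance from the TCP to the grasp point, in m); z points along the fingers, y is the line along which they close (so a half turn about z gives the same grasp; the last joint's range is limited). The gripper opens to 92 mm and grips with 3 to 60 N. Pads are 19 mm wide; open, the fingers measure 130 mm over their backs; the gripper's body (75 mm by 190 mm) begins 47 mm behind the grasp point.
Start: joints at [1.022, 0.434, 0.025, 1.573, -0.012, 1.134, -0.075], TCP at [0.269, -0.564, 0.227] pointing down, gripper open.
Joint ranges: [-2.62, 2.62], [-0.44, 2.09], [-1.27, 1.32], [0.08, 2.57], [-1.32, 4.46], [0.12, 2], [-2.74, 2.74]. Speed limits (rad/s): [2.22, 2.22, 3.01, 3.01, 3.14, 3.14, 3.14].

### API

Orientations are given as a rotation vector (axis times angle).
In Python, from cell import observe, get_image, arm gives the robot as it stands. The module is installed in compiled form; this text tells all that it offers.
- The arm moves only by the tool drive_tool, never from a script. Its argument "steps" is a list of rows, each a list of 5 numbers: the closure, from 0 (fully open) to 1 (shut), then the shift along the world's x, y, z in mm, then the turn about the world's z in rad. In form: [[hand, x, y, z, roll], ...]. A call has 1 to 20 rows; each row shifts and turns the commanded pose from where the row before left it; what a row does not reach is not made up. A row lasts 1/12 s, in which the tool goes at most 41.7 mm and 7.16 degrees, less where a joint would pass 70% of its speed; a pose out of reach is approached as far as the arm can. A call with a gripper value outside its range is refused whole. The fingers move at their own pace and stop on an object; "grip_force" is the grip in N (left out, the last holds). Time passes only in rows, so rows that do not move let the fingers close. It gives the time, the measured TCP pose, the force, the opening and the grip force at its end, in the units of the state.
- observe(): the state, without advancing time (a new reading comes with each control period).
- get_image(name): name is "scene" or "top" or "wrist"; returns a dict with "image" (400x640x3 uint8, red, green, blue), "vfov" (degrees; the focal length in pixels is half the picture's height over the tangent of half this angle, whatever the lens; pixels are square), "cx", "cy" (the principal point, pixels), "k1" (the pictures are not rectified: a ray, as slopes to the right and down, at radius r is drawn at 1 + k1 r^2 times it, then the intrinsics apply), "xyz" and "attitude" of the camera in the world. Camera axes: x right, y down, z forward; pixel columns grow to the right and rows downward; lengths in m; the calibration is good to about 2 mm. A picture is of the moment at which its call begins. There is no depth.
- arm.sign_off(): hands the job in; it is judged then, once.
The state is a dict: "clock": time; "joints": joint angles; "dq": joint speeds; "joint_efforts": joint torques, N m; "position": TCP position; "ee_rot": TCP orientation; "force": force on the tool from outside, world axes, zero at the start; "ft_torque": the same for the moment, N m; "width": opening from 0.0 (shut) to 1.0 (fully open); "gripper_force": force on a finger pad.
Only numpy, scipy, OpenCV 4.12 (cv2) and the standard library are available. Lean on these libraries where they do the work, as an engineer would, in place of code of your own. Each camera call takes 0.05 s, during which the arm holds its last target. There are 200 camera calls.

## Working session

There is one attempt and no reset: what is moved stays moved. The work goes in short steps, Python scripts to look and compute and a tool call to move; the robot and the scene stay as the last step left them, time stands still between calls to the robot, and variables do not carry over. Pictures are saved under pics/ and viewed, at most 14 in all, crops included, and the job is handed in when it is done.

Besides the shell and the picture viewer there is one more tool, called by a JSON object that holds its "method" and its "body", one argument or row to a line. drive_tool: Moves the arm, as the interface text tells. Its arguments: {"type":"object","properties":{"steps":{"type":"array"},"grip_force":{"type":"number"}},"required":["steps"]}

```bash
mkdir -p pics; python3 - <<'E'
from cell import observe,get_image,arm
import cv2
for n in ("top","scene"):
    d=get_image(n); cv2.imwrite(f"pics/{n}0.png",d["image"][:,:,::-1]); print({k:v for k,v in d.items() if k!="image"})
s=observe();print(s,arm.tcp_to_grasp)
E
```

```text
{'vfov': 50.741974438869654, 'cx': 319.3017221071624, 'cy': 199.64496058954677, 'k1': -0.10340234722335191, 'xyz': array([0.32550796, 0.03637862, 1.22901198]), 'attitude': array([-2.11725381,  2.08158147, -0.22926457])}
{'vfov': 49.40903580588162, 'cx': 315.90988409724287, 'cy': 202.35342424094364, 'k1': -0.08134536942357003, 'xyz': array([0.16444571, 0.96371198, 0.65731215]), 'attitude': array([-0.50380856,  2.49819413, -1.42438993])}
{'clock': 0.1, 'joints': array([ 1.02240478,  0.43514439,  0.02499427,  1.57396903, -0.01159989,
        1.134001  , -0.07509222]), 'dq': array([-0.00082326, -0.00184729,  0.00021376, -0.00273328, -0.00075319,
       -0.00177864,  0.00076316]), 'joint_efforts': array([ 3.15703510e-03, -6.69131112e+01,  9.88048576e-01, -3.15149581e+01,
       -6.05337135e-02,  3.73395940e-02,  3.48392155e-05]), 'position': array([ 0.26923596, -0.56354964,  0.22604357]), 'ee_rot': array([-3.06262754e+00, -6.94052489e-01,  6.81280408e-04]), 'force': array([-1.11663328,  0.72735895,  0.3774299 ]), 'ft_torque': array([-0.05334723,  0.01738613, -0.04564418]), 'gripper_force': 0.0, 'width': 1.001150467076316} 0.0188
```

View pics/top0.png

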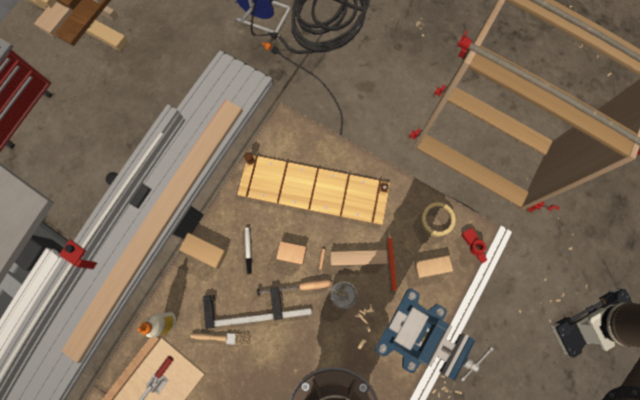

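View pics/scene0.png

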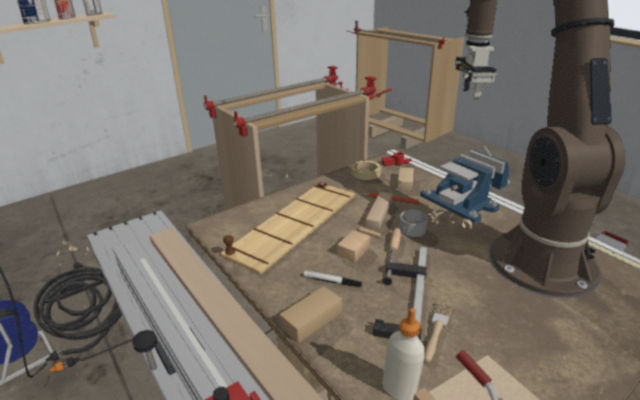

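The top view shows the rack around (315,188), the peg at (249,158) and the cap at (384,186). The blocks look like 3 at (204,249), 5 at (291,252), 4 at (357,257) and 2 at (434,263). Next I'll view an enlarged crop with undistorted coordinates.

```bash
cat > h.py <<'E'
import numpy as np,cv2
from scipy.spatial.transform import Rotation as R
from cell import observe,get_image,arm
def K(d):
    f=d["image"].shape[0]/2/np.tan(np.radians(d["vfov"]/2)); return np.array([[f,0,d["cx"]],[0,f,d["cy"]],[0,0,1]])
def p2w(d,px,z):
    px=np.array(px,float).reshape(-1,1,2); r=cv2.undistortPointsIter(px,K(d),np.array([d["k1"],0,0,0]),None,None,(3,50,1e-9)).reshape(-1,2)
    v=np.c_[r,np.ones(len(r))]@R.from_rotvec(d["attitude"]).as_matrix().T
    return (d["xyz"]+v*((z-d["xyz"][2])/v[:,2])[:,None])[:,:2]
def w2p(d,P):
    M=R.from_rotvec(d["attitude"]).as_matrix().T
    return cv2.projectPoints(np.array(P,float).reshape(-1,3),M,-M@d["xyz"],K(d),np.array([d["k1"],0,0,0]))[0].reshape(-1,2)
def ortho(d,x0,x1,y0,y1,z,s):
    # overhead map at height z: column = (y1-y)*s, row=(x1-x)*s
    c,r=np.meshgrid(np.arange(int((y1-y0)*s)),np.arange(int((x1-x0)*s)))
    P=np.stack([x1-r/s,y1-c/s,np.full(c.shape,z)],-1)
    m=w2p(d,P).reshape(*c.shape,2).astype(np.float32)
    return cv2.remap(d["image"],m[...,0],m[...,1],cv2.INTER_CUBIC)
E
python3 - <<'E'
from h import *
d=get_image("top")
print(p2w(d,[[249,158],[384,186],[204,249],[291,252],[357,257],[434,263],[322,257]],.03).round(3))
c=d["image"][140:300,160:480];cv2.imwrite("pics/c1.png",cv2.resize(c,(800,400),interpolation=cv2.INTER_CUBIC)[:,:,::-1])
E
```

```text
[[ 0.724  0.26 ]
 [ 0.644 -0.142]
 [ 0.449  0.376]
 [ 0.445  0.125]
 [ 0.434 -0.062]
 [ 0.42  -0.282]
 [ 0.433  0.037]]
```

View pics/c1.png

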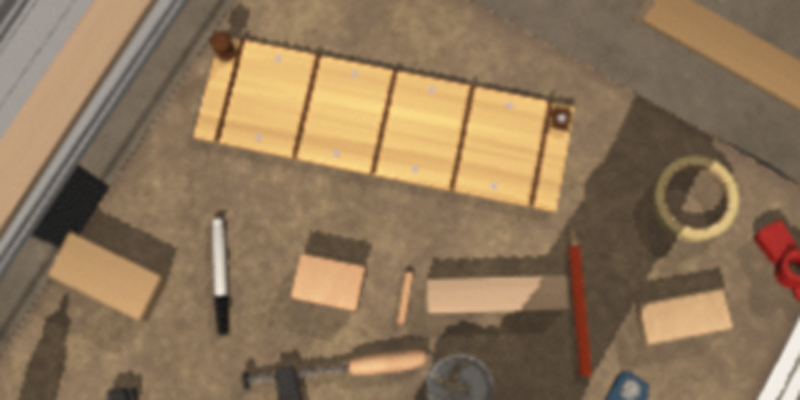

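The crop (crop px = 160+u/2.5, 140+v/2.5) shows clear top-face corners for all four blocks and the five strip ends. The peg is at the left end. A mug at (460,380) sits near block_4, and something black at (70,205) sits near block_3. I'll fit the poses from these corners.

```bash
cat > fit.py <<'E'
from h import *
def kab(L,W):
    L=np.array(L);W=np.array(W);a=L-L.mean(0);b=W-W.mean(0)
    t=np.arctan2((a[:,0]*b[:,1]-a[:,1]*b[:,0]).sum(),(a*b).sum());c,s=np.cos(t),np.sin(t);M=np.array([[c,-s],[s,c]])
    o=W.mean(0)-M@L.mean(0); return o,t,np.linalg.norm(L@M.T+o-W,axis=1)
def rect(l,w,W): # W corners in order, first edge is the length; returns centre, angle of length
    return kab([[l/2,w/2],[-l/2,w/2],[-l/2,-w/2],[l/2,-w/2]],W)
E
python3 - <<'E'
from fit import *
d=get_image("top")
C=lambda p:np.array(p)/2.5+[160,140]
S=C([(242,38),(218,141),(319,52),(296,157),(397,67),(374,173),(474,82),(452,189),(551,97),(532,206)])
L=[(x,y) for y in(.19,.095,0,-.095,-.19) for x in(.065,-.065)]
o,t,e=kab(L,p2w(d,S,.016));print("rack",o.round(4),t.round(3),e.round(4))
M=np.array([[np.cos(t),-np.sin(t)],[np.sin(t),np.cos(t)]])
for n,y in zip((5,2,3,4),(.1425,.0475,-.0475,-.1425)):print("bay",n,(o+M@[0,y]).round(4))
B={5:(.075,.05,.034,[(301,254),(366,262),(357,310),(291,300)]),2:(.1,.045,.03,[(640,297),(724,286),(733,326),(647,345)]),
3:(.12,.055,.04,[(72,233),(161,275),(140,320),(48,272)]),4:(.16,.038,.028,[(427,279),(570,275),(572,310),(427,314)])}
for n,(l,w,h,p) in B.items():
    # image order is mirrored/rotated: convert to world, reverse if clockwise
    W=p2w(d,C(p),h); o,t,e=rect(l,w,W); print(n,o.round(4),"len angle",t.round(3),e.round(4),"edges",np.linalg.norm(W-np.roll(W,-1,0),axis=1).round(3))
m=p2w(d,C([(460,380)]),.05);print("mug",m)
g=get_image("wrist");print(g["xyz"],g["attitude"],g["vfov"])
E
```

```text
rack [0.6384 0.0639] -0.185 [0.0011 0.0012 0.0014 0.0017 0.0018 0.0013 0.0017 0.0019 0.0022 0.0028]
bay 5 [0.6646 0.2039]
bay 2 [0.6472 0.1105]
bay 3 [0.6297 0.0172]
bay 4 [ 0.6122 -0.0762]
5 [0.4434 0.1234] len angle 1.502 [0.0534 0.0507 0.0543 0.0498] edges [0.075 0.055 0.076 0.053]
2 [ 0.4132 -0.2832] len angle 1.757 [0.0501 0.0452 0.046  0.0493] edges [0.099 0.046 0.102 0.054]
3 [0.4448 0.3786] len angle 1.153 [0.0536 0.0549 0.0554 0.0531] edges [0.116 0.055 0.122 0.052]
4 [ 0.4323 -0.0702] len angle 1.614 [0.0389 0.0389 0.039  0.0388] edges [0.163 0.04  0.165 0.04 ]
mug [[ 0.33590453 -0.02518782]]
[ 0.33989578 -0.53014383  0.38470952] [ 2.4405976  -1.53863826 -0.22874475] 64.99682322913452
```

{"method": "drive_tool", "body": {
  "steps": [
    [0,12,23.4,2,0.11],
    [0,12,23.4,2,0.11],
    [0,12,23.4,2,0.11],
    [0,12,23.4,2,0.11],
    [0,12,23.4,2,0.11],
    [0,12,23.4,2,0.11],
    [0,12,23.4,2,0.11],
    [0,12,23.4,2,0.11],
    [0,12,23.4,2,0.11],
    [0,12,23.4,2,0.11],
    [0,12,23.4,2,0.11],
    [0,12,23.4,2,0.1],
    [0,0,0,0,0],
    [0,0,0,0,0],
    [0,0,0,0,0]
  ],
  "grip_force": 25
}}

```text
clock: 1.5
position: [0.4131, -0.2838, 0.2507]
ee_rot: [2.009, 2.415, -0.001]
force: [0.5, -0.5, -0.6]
width: 0.996
gripper_force: 0.0
```

```bash
cat > st.py <<'E'
from fit import *
def st():
    s=observe();M=R.from_rotvec(s["ee_rot"]).as_matrix()
    print("t%.2f"%s["clock"],"pos",s["position"].round(4),"close ang %.3f"%np.arctan2(M[1,1],M[0,1]),"w %.3f"%s["width"],"F",s["force"].round(1),"gf %.1f"%s["gripper_force"],"tilt %.3f"%np.arccos(-M[2,2]))
E
python3 - <<'E'
from st import *
st()
g=get_image("wrist");cv2.imwrite("pics/w1.png",g["image"][:,:,::-1])
print(g["xyz"],w2p(g,[[.4132,-.2832,.03]]))
E
```

```text
t1.50 pos [ 0.4131 -0.2838  0.2507] close ang 0.183 w 0.996 F [ 0.5 -0.5 -0.6] gf 0.0 tilt 0.001
[ 0.39857421 -0.20677972  0.40909845] [[318.54874609 170.99354209]]
```

View pics/w1.png

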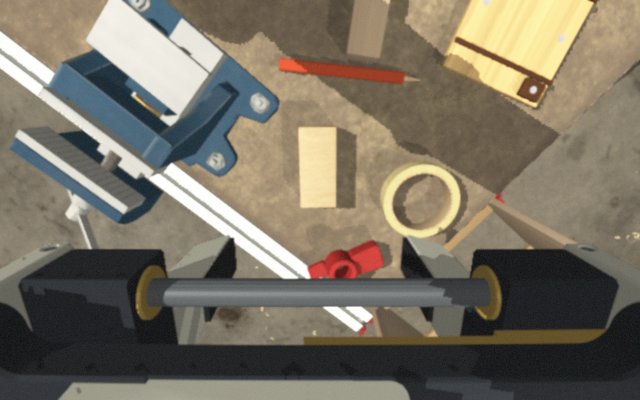

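The wrist view shows block_2's top with corners (299,127), (336,127), (336,206) and (300,207). The space around it is clear: only the vise's low flange at (245,130) and the tape ring at (420,200).

```bash
python3 - <<'E'
from st import *
g=get_image("wrist")
W=p2w(g,[(299,127),(336,127),(336,206),(300,207)],.03)
print(W.mean(0),np.linalg.norm(W-np.roll(W,-1,0),axis=1)); v=W[0]+W[1]-W[2]-W[3];print(np.arctan2(v[1],v[0])-np.pi/2)
E
```

```text
[ 0.41132577 -0.28033457] [0.04364675 0.09795502 0.04572461 0.09928161]
0.1879197688674581
```

{"method": "drive_tool", "body": {
  "steps": [
    [0,-1.5,3,-35,0],
    [0,0,0,-35,0],
    [0,0,0,-35,0],
    [0,0,0,-35,0],
    [0,0,0,-35,0],
    [0,0,0,-30,0],
    [0,0,0,-20,0],
    [0,0,0,-17,0],
    [0,0,0,0,0],
    [0,0,0,0,0],
    [1,0,0,0,0],
    [1,0,0,0,0],
    [1,0,0,0,0],
    [1,0,0,0,0],
    [1,0,0,0,0],
    [1,0,0,0,0],
    [1,0,0,0,0],
    [1,0,0,0,0]
  ]
}}

```text
clock: 3.1
position: [0.412, -0.2802, 0.0088]
ee_rot: [2.007, 2.417, 0.0]
force: [-0.2, 0.1, 4.0]
width: 0.485
gripper_force: 25.0
```

{"method": "drive_tool", "body": {
  "steps": [
    [1,0,0,20,0],
    [1,0,0,30,0],
    [1,0,0,30,0],
    [1,0,0,30,0],
    [1,16.8,27.9,30,0.086],
    [1,16.8,27.9,0,0.086],
    [1,16.8,27.9,0,0.086],
    [1,16.8,27.9,0,0.086],
    [1,16.8,27.9,0,0.086],
    [1,16.8,27.9,0,0.086],
    [1,16.8,27.9,0,0.086],
    [1,16.8,27.9,0,0.086],
    [1,16.8,27.9,0,0.086],
    [1,16.8,27.9,0,0.086],
    [1,16.8,27.9,0,0.086],
    [1,16.8,27.9,0,0.086],
    [1,16.8,27.9,0,0.086],
    [1,16.8,27.9,0,0.085],
    [1,0,0,0,0],
    [1,0,0,0,0]
  ]
}}

```text
clock: 4.77
position: [0.646, 0.1113, 0.1463]
ee_rot: [-0.282, -3.128, -0.002]
force: [-0.7, -1.1, -0.4]
width: 0.491
gripper_force: 25.0
```

```bash
python3 - <<'E'
from st import *
st()
g=get_image("wrist");cv2.imwrite("pics/w2.png",g["image"][:,:,::-1])
E
```

```text
t4.77 pos [0.646  0.1113 0.1463] close ang 1.391 w 0.491 F [-0.7 -1.1 -0.4] gf 25.0 tilt 0.002
```

View pics/w2.png

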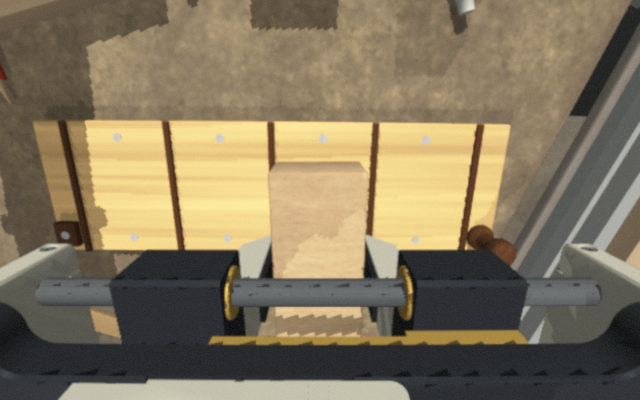

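The block is held over bay 2. The near strip ends are at (65,122), (168,122), (271,122), (375,123) and (478,124), and the far ends at about (86,250), (181,250) and (463,250). I'll refit the rack from these.

```bash
python3 - <<'E'
from st import *
g=get_image("wrist")
W=p2w(g,[(65,122),(168,122),(271,122),(375,123),(478,124),(86,250),(181,250),(463,250)],.016)
o,t,e=kab([(-.065,y) for y in(-.19,-.095,0,.095,.19)]+[(.065,-.19),(.065,-.095),(.065,.19)],W)
print(o,t,e.round(4))
M=np.array([[np.cos(t),-np.sin(t)],[np.sin(t),np.cos(t)]])
for n,y in zip((5,2,3,4),(.1425,.0475,-.0475,-.1425)):print("bay",n,(o+M@[0,y]).round(4))
E
```

```text
[0.63747327 0.06649893] -0.18924595145315432 [0.0043 0.0034 0.0014 0.002  0.0037 0.0033 0.0023 0.0041]
bay 5 [0.6643 0.2065]
bay 2 [0.6464 0.1132]
bay 3 [0.6285 0.0198]
bay 4 [ 0.6107 -0.0735]
```

{"method": "drive_tool", "body": {
  "steps": [
    [1,1,1,-30,-0.005],
    [1,0,0,-30,0],
    [1,0,0,-30,0],
    [1,0,0,-20,0],
    [1,0,0,-10,0],
    [1,0,0,-4.5,0],
    [1,0,0,0,0],
    [1,0,0,0,0],
    [1,0,0,-0.5,0],
    [1,0,0,0,0],
    [0.3,0,0,0,0],
    [0.3,0,0,0,0],
    [0.3,0,0,0,0],
    [0.3,0,0,0,0],
    [0.3,0,0,0,0]
  ]
}}

```text
clock: 6.12
position: [0.6472, 0.1098, 0.0221]
ee_rot: [0.295, 3.128, 0.0]
force: [-0.3, -0.4, -0.5]
width: 0.696
gripper_force: 0.0
```

{"method": "drive_tool", "body": {
  "steps": [
    [0.3,0,0,25,0],
    [0.3,0,0,30,0],
    [0.3,0,0,30,0],
    [0.2,-17,1,20,-0.121],
    [0,-17,1,20,-0.121],
    [0,-17,1,20,-0.121],
    [0,-17,1,20,-0.121],
    [0,-17,1,20,-0.121],
    [0,-17,1,20,-0.121],
    [0,-17,1,20,-0.121],
    [0,-17,1,3,-0.121],
    [0,-17,1,0,-0.121],
    [0,-17,1,0,-0.121],
    [0,-17,1,0,-0.121],
    [0,-17,1,0,-0.121],
    [0,0,0,0,0],
    [0,0,0,0,0]
  ]
}}

```text
clock: 7.53
position: [0.4428, 0.122, 0.2504]
ee_rot: [2.293, 2.146, 0.001]
force: [0.1, 0.0, 0.5]
width: 1.004
gripper_force: 0.0
```

```bash
python3 - <<'E'
from st import *
st()
g=get_image("wrist");cv2.imwrite("pics/w3.png",g["image"][:,:,::-1])
E
```

```text
t7.53 pos [0.4428 0.122  0.2504] close ang -0.066 w 1.004 F [0.1 0.  0.5] gf 0.0 tilt 0.001
```

View pics/w3.png

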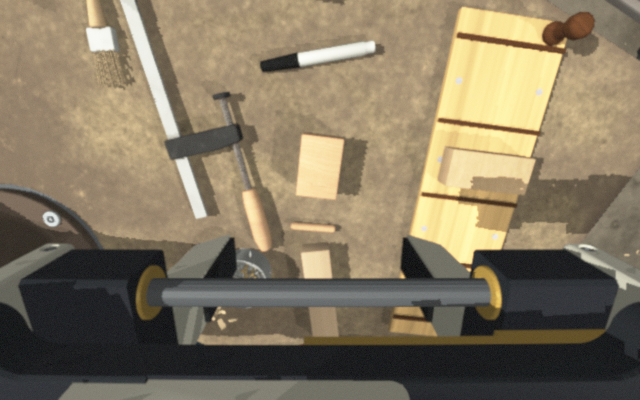

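The view shows block_5's top with corners (302,135), (344,136), (338,199) and (296,194). The clamp head at (205,140) is low. Block_2 sits in the second bay from the peg.

```bash
python3 - <<'E'
from st import *
g=get_image("wrist")
W=p2w(g,[(302,134),(344,136),(338,199),(296,194)],.034)
print(W.mean(0),np.linalg.norm(W-np.roll(W,-1,0),axis=1)); v=W[0]+W[1]-W[2]-W[3];print(np.arctan2(v[1],v[0])-np.pi/2)
# block2 check: predicted top corners on rack vs seen
o=np.array([.638,.065]);t=-.187
M=np.array([[np.cos(t),-np.sin(t)],[np.sin(t),np.cos(t)]])
P=[[*(o+M@[x,.0475+y]),.042] for x,y in((-.05,-.0225),(-.05,.0225),(.05,.0225),(.05,-.0225))]
print(w2p(g,P).round())
E
```

```text
[0.44629198 0.12855273] [0.04940188 0.07753508 0.05260815 0.07364268]
-0.1601275469244301
[[443. 184.]
 [452. 147.]
 [534. 157.]
 [523. 194.]]
```

{"method": "drive_tool", "body": {
  "steps": [
    [0,2.5,5,-35,-0.075],
    [0,0,0,-35,0],
    [0,0,0,-35,0],
    [0,0,0,-35,0],
    [0,0,0,-35,0],
    [0,0,0,-30,0],
    [0,0,0,-20,0],
    [0,0,0,-14,0],
    [0,0,0,0,0],
    [0,0,0,0,0],
    [1,0,0,0,0],
    [1,0,0,0,0],
    [1,0,0,0,0],
    [1,0,0,0,0],
    [1,0,0,0,0],
    [1,0,0,0,0],
    [1,0,0,0,0]
  ]
}}

```text
clock: 9.05
position: [0.4457, 0.1268, 0.0112]
ee_rot: [2.375, 2.056, 0.0]
force: [0.6, -0.2, 5.3]
width: 0.545
gripper_force: 25.4
```

{"method": "drive_tool", "body": {
  "steps": [
    [1,0,0,20,0],
    [1,0,0,30,0],
    [1,0,0,30,0],
    [1,0,0,30,0],
    [1,16.8,6,28,0.1175],
    [1,16.8,6,0,0.1175],
    [1,16.8,6,0,0.1175],
    [1,16.8,6,0,0.1175],
    [1,16.8,6,0,0.1175],
    [1,16.8,6,0,0.1175],
    [1,16.8,6,0,0.1175],
    [1,16.8,6,0,0.1175],
    [1,16.8,6,0,0.1175],
    [1,16.8,6,0,0.1175],
    [1,16.8,6,0,0.1175],
    [1,16.8,6,0,0.1175],
    [1,16.8,6,0,0.1175],
    [1,0,0,0,0],
    [1,0,0,0,0]
  ]
}}

```text
clock: 10.63
position: [0.664, 0.2048, 0.148]
ee_rot: [-0.296, -3.126, -0.0]
force: [0.1, -0.3, -1.4]
width: 0.543
gripper_force: 24.8
```

{"method": "drive_tool", "body": {
  "steps": [
    [1,0.5,0,-30,0],
    [1,0,0,-30,0],
    [1,0,0,-30,0],
    [1,0,0,-20,0],
    [1,0,0,-10,0],
    [1,0,0,-3.5,0],
    [1,0,0,0,0],
    [1,0,0,-0.5,0],
    [1,0,0,0,0],
    [1,0,0,0,0],
    [0.25,0,0,0,0],
    [0.25,0,0,0,0],
    [0.25,0,0,0,0],
    [0.25,0,0,0,0],
    [0.25,0,0,0,0]
  ]
}}

```text
clock: 11.88
position: [0.6647, 0.2048, 0.0251]
ee_rot: [0.294, 3.128, 0.0]
force: [0.1, -0.3, -0.2]
width: 0.744
gripper_force: 0.0
```

{"method": "drive_tool", "body": {
  "steps": [
    [0.25,0,0,25,0],
    [0.25,0,0,30,0],
    [0.25,0,0,35,0],
    [0.2,-14.7,11.6,25,-0.12],
    [0,-14.7,11.6,25,-0.12],
    [0,-14.7,11.6,25,-0.12],
    [0,-14.7,11.6,25,-0.12],
    [0,-14.7,11.6,25,-0.12],
    [0,-14.7,11.6,25,-0.12],
    [0,-14.7,11.6,5,-0.12],
    [0,-14.7,11.6,0,-0.12],
    [0,-14.7,11.6,0,-0.12],
    [0,-14.7,11.6,0,-0.12],
    [0,-14.7,11.6,0,-0.12],
    [0,-14.7,11.6,0,-0.12],
    [0,-14.7,11.6,0,-0.12],
    [0,-14.7,11.6,0,-0.12],
    [0,-14.7,11.6,0,-0.12],
    [0,0,0,0,0],
    [0,0,0,0,0]
  ]
}}

```text
clock: 13.55
position: [0.443, 0.3797, 0.2702]
ee_rot: [-2.629, -1.72, -0.001]
force: [-0.4, -1.2, 0.4]
width: 1.004
gripper_force: 0.0
```

```bash
python3 - <<'E'
from st import *
st()
g=get_image("wrist");cv2.imwrite("pics/w4.png",g["image"][:,:,::-1])
E
```

```text
t13.55 pos [0.443  0.3797 0.2702] close ang -0.412 w 1.004 F [-0.4 -1.2  0.4] gf 0.0 tilt 0.000
```

View pics/w4.png

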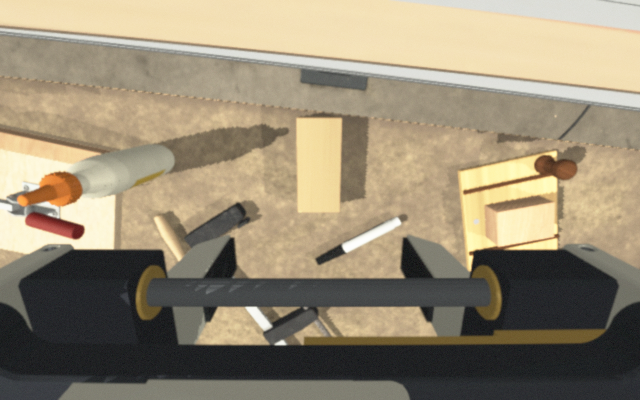

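The view shows block_3's top with corners (297,118), (341,118), (339,212) and (298,212). The bottle at x<175 and the rail at y<105 are both clear of the gripper body.

```bash
python3 - <<'E'
from st import *
g=get_image("wrist")
W=p2w(g,[(297,118),(341,118),(339,212),(298,212)],.04)
print(W.mean(0),np.linalg.norm(W-np.roll(W,-1,0),axis=1)); v=W[0]+W[1]-W[2]-W[3];print(np.arctan2(v[1],v[0])-np.pi/2)
o=np.array([.638,.065]);t=-.187
M=np.array([[np.cos(t),-np.sin(t)],[np.sin(t),np.cos(t)]])
P=[[*(o+M@[x,.1425+y]),.046] for x,y in((-.0375,-.025),(-.0375,.025),(.0375,.025),(.0375,-.025))]
print(w2p(g,P).round())
E
```

```text
[0.44631271 0.38182443] [0.0527913  0.11921019 0.05364161 0.11920028]
-0.4180609784553142
[[497. 247.]
 [495. 212.]
 [553. 200.]
 [554. 235.]]
```

{"method": "drive_tool", "body": {
  "steps": [
    [0,3,2,-35,0],
    [0,0,0,-35,0],
    [0,0,0,-35,0],
    [0,0,0,-35,0],
    [0,0,0,-35,0],
    [0,0,0,-30,0],
    [0,0,0,-30,0],
    [0,0,0,-21,0],
    [0,0,0,0,0],
    [0,0,0,0,0],
    [1,0,0,0,0],
    [1,0,0,0,0],
    [1,0,0,0,0],
    [1,0,0,0,0],
    [1,0,0,0,0],
    [1,0,0,0,0],
    [1,0,0,0,0]
  ]
}}

```text
clock: 15.07
position: [0.4469, 0.3813, 0.0145]
ee_rot: [-2.632, -1.714, -0.001]
force: [-1.8, 0.0, 6.1]
width: 0.595
gripper_force: 25.0
```

{"method": "drive_tool", "body": {
  "steps": [
    [1,0,0,20,0],
    [1,0,0,30,0],
    [1,0,0,35,0],
    [1,0,0,35,0],
    [1,12.1,-24.2,30,0.12],
    [1,12.1,-24.2,0,0.12],
    [1,12.1,-24.2,0,0.12],
    [1,12.1,-24.2,0,0.12],
    [1,12.1,-24.2,0,0.12],
    [1,12.1,-24.2,0,0.12],
    [1,12.1,-24.2,0,0.12],
    [1,12.1,-24.2,0,0.12],
    [1,12.1,-24.2,0,0.12],
    [1,12.1,-24.2,0,0.12],
    [1,12.1,-24.2,0,0.12],
    [1,12.1,-24.2,0,0.12],
    [1,12.1,-24.2,0,0.12],
    [1,12.1,-24.2,0,0.12],
    [1,12.1,-24.2,0,0.12],
    [1,0,0,0,0]
  ]
}}

```text
clock: 16.73
position: [0.6306, 0.0096, 0.1625]
ee_rot: [-0.294, -3.128, 0.006]
force: [-0.1, -0.9, -1.0]
width: 0.598
gripper_force: 25.0
```

{"method": "drive_tool", "body": {
  "steps": [
    [1,0,0,0,0],
    [1,0,0,0,0],
    [1,0,0,0,0]
  ]
}}

```text
clock: 16.98
position: [0.628, 0.0191, 0.164]
ee_rot: [-0.293, -3.127, -0.001]
force: [-0.1, -0.1, -2.4]
width: 0.596
gripper_force: 25.0
```

```bash
python3 - <<'E'
from st import *
st()
g=get_image("wrist");cv2.imwrite("pics/w5.png",g["image"][:,:,::-1])
E
```

```text
t16.98 pos [0.628  0.0191 0.164 ] close ang 1.384 w 0.596 F [-0.1 -0.1 -2.4] gf 25.0 tilt 0.001
```

View pics/w5.png

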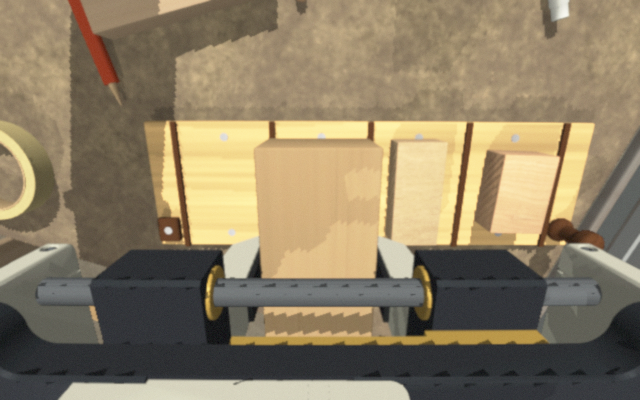

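Block_3 is held over the third bay, at about (318,150). Blocks 2 and 5 look centred in theirs, at (417,185) and (520,190), so I'm lowering it.

{"method": "drive_tool", "body": {
  "steps": [
    [1,1,0,-30,0],
    [1,0,0,-30,0],
    [1,0,0,-30,0],
    [1,0,0,-25,0],
    [1,0,0,-15,0],
    [1,0,0,-6.5,0],
    [1,0,0,0,0],
    [1,0,0,0,0],
    [1,0,0,0,0],
    [0.27,0,0,0,0],
    [0.27,0,0,0,0],
    [0.27,0,0,0,0],
    [0.27,0,0,0,0],
    [0.27,0,0,0,0]
  ]
}}

```text
clock: 18.2
position: [0.6297, 0.0178, 0.0277]
ee_rot: [0.294, 3.127, 0.0]
force: [-0.6, -0.5, -0.3]
width: 0.729
gripper_force: 0.0
```

{"method": "drive_tool", "body": {
  "steps": [
    [0.27,0,0,25,0],
    [0.27,0,0,30,0],
    [0.27,0,0,35,0],
    [0.2,-16.4,-7.3,25,-0.112],
    [0,-16.4,-7.3,25,-0.112],
    [0,-16.4,-7.3,25,-0.112],
    [0,-16.4,-7.3,25,-0.112],
    [0,-16.4,-7.3,25,-0.112],
    [0,-16.4,-7.3,7,-0.112],
    [0,-16.4,-7.3,0,-0.112],
    [0,-16.4,-7.3,0,-0.112],
    [0,-16.4,-7.3,0,-0.112],
    [0,-16.4,-7.3,0,-0.112],
    [0,-16.4,-7.3,0,-0.112],
    [0,-16.4,-7.3,0,-0.112],
    [0,0,0,0,0],
    [0,0,0,0,0],
    [0,0,0,0,0]
  ]
}}

```text
clock: 19.7
position: [0.4333, -0.0695, 0.2498]
ee_rot: [2.174, 2.267, 0.001]
force: [0.2, -0.4, 0.8]
width: 0.999
gripper_force: 0.0
```

```bash
python3 - <<'E'
from st import *
st()
g=get_image("wrist");cv2.imwrite("pics/w6.png",g["image"][:,:,::-1])
E
```

```text
t19.70 pos [ 0.4333 -0.0695  0.2498] close ang 0.042 w 0.999 F [ 0.2 -0.4  0.8] gf 0.0 tilt 0.001
```

View pics/w6.png

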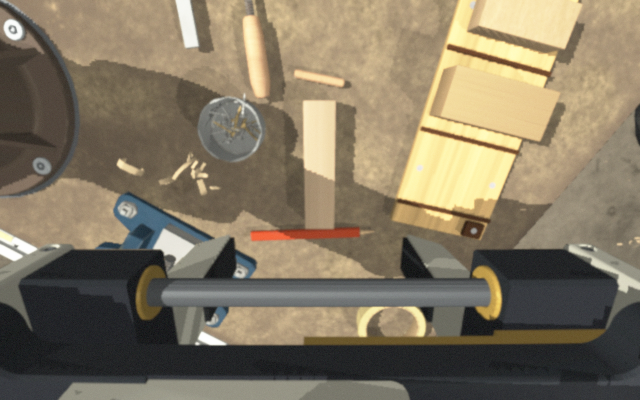

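The view shows block_4's top with far corners (304,101) and (336,101). Its near end is at about row 229, beside the pencil. The mug is at (231,128), so I'll grip 22 mm off-centre towards the pencil to keep clear of it.

```bash
python3 - <<'E'
from st import *
g=get_image("wrist")
W=p2w(g,[(304,101),(336,101),(335,229),(306,229)],.028)
print(W.mean(0),W[:2].mean(0),np.linalg.norm(W-np.roll(W,-1,0),axis=1)); v=W[0]+W[1]-W[2]-W[3];a=np.arctan2(v[1],v[0]);print(a-np.pi/2)
u=np.array([np.cos(a),np.sin(a)]);c=W[:2].mean(0)-.08*u
print("centre from far end",c,"grip",c-.022*u)
o=np.array([.638,.065]);t=-.187
M=np.array([[np.cos(t),-np.sin(t)],[np.sin(t),np.cos(t)]])
P=[[*(o+M@[x,-.0475+y]),.052] for x,y in((-.06,-.0275),(-.06,.0275),(.06,.0275),(.06,-.0275))]
print(w2p(g,P).round())
E
```

```text
[ 0.43598895 -0.06599601] [0.43221577 0.01346646] [0.0370191  0.15911699 0.03774877 0.15909183]
0.04744824981716911
centre from far end [ 0.4360102  -0.06644351] grip [ 0.43705367 -0.08841875]
[[440. 117.]
 [457.  64.]
 [561.  92.]
 [540. 142.]]
```

{"method": "drive_tool", "body": {
  "steps": [
    [0,3.5,-19,-20,0.005],
    [0,0,0,-35,0],
    [0,0,0,-35,0],
    [0,0,0,-35,0],
    [0,0,0,-35,0],
    [0,0,0,-35,0],
    [0,0,0,-30,0],
    [0,0,0,-16,0],
    [0,0,0,0,0],
    [0,0,0,0,0],
    [1,0,0,0,0],
    [1,0,0,0,0],
    [1,0,0,0,0],
    [1,0,0,0,0],
    [1,0,0,0,0],
    [1,0,0,0,0],
    [1,0,0,0,0],
    [1,0,0,0,0]
  ]
}}

```text
clock: 21.3
position: [0.4363, -0.0888, 0.0086]
ee_rot: [2.172, 2.27, 0.0]
force: [-1.4, 0.1, -0.3]
width: 0.468
gripper_force: 0.0
```

{"method": "drive_tool", "body": {
  "steps": [
    [1,0,0,0,0],
    [1,0,0,0,0],
    [1,0,0,0,0],
    [1,0,0,0,0]
  ]
}}

```text
clock: 21.63
position: [0.4362, -0.0888, 0.0085]
ee_rot: [2.172, 2.27, -0.0]
force: [-0.6, -1.0, 2.7]
width: 0.413
gripper_force: 25.0
```

{"method": "drive_tool", "body": {
  "steps": [
    [1,0,0,15,0],
    [1,0,0,30,0],
    [1,0,0,30,0],
    [1,0,0,30,0],
    [1,0,0,30,0],
    [1,16.4,0.8,0,0.1117],
    [1,16.4,0.8,0,0.1117],
    [1,16.4,0.8,0,0.1117],
    [1,16.4,0.8,0,0.1117],
    [1,16.4,0.8,0,0.1117],
    [1,16.4,0.8,0,0.1117],
    [1,16.4,0.8,0,0.1117],
    [1,16.4,0.8,0,0.1117],
    [1,16.4,0.8,0,0.1117],
    [1,16.4,0.8,0,0.1117],
    [1,16.4,0.8,0,0.1117],
    [1,16.4,0.8,0,0.1117],
    [1,0,0,0,0],
    [1,0,0,0,0],
    [1,0,0,0,0]
  ]
}}

```text
clock: 23.3
position: [0.6323, -0.0791, 0.1429]
ee_rot: [-0.294, -3.126, -0.0]
force: [-0.6, 0.7, -1.4]
width: 0.409
gripper_force: 25.0
```

```bash
python3 - <<'E'
from st import *
st()
g=get_image("wrist");cv2.imwrite("pics/w7.png",g["image"][:,:,::-1])
E
```

```text
t23.30 pos [ 0.6323 -0.0791  0.1429] close ang 1.383 w 0.409 F [-0.6  0.7 -1.4] gf 25.0 tilt 0.001
```

View pics/w7.png

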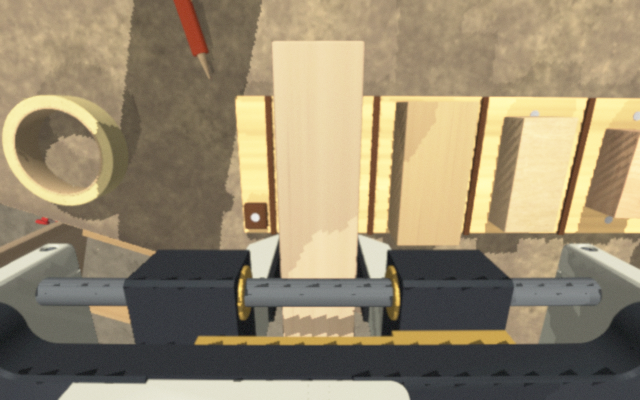

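Block_4 is held over the last bay, next to the cap at (255,216), and is parallel to the strips. Lowering it now.

{"method": "drive_tool", "body": {
  "steps": [
    [1,1,0,-30,0],
    [1,0,0,-30,0],
    [1,0,0,-30,0],
    [1,0,0,-20,0],
    [1,0,0,-8,0],
    [1,0,0,-4,0],
    [1,0,0,0,0],
    [1,0,0,0,0],
    [1,0,0,0,0],
    [0.38,0,0,0,0],
    [0.38,0,0,0,0],
    [0.38,0,0,0,0],
    [0.38,0,0,0,0],
    [0.38,0,0,0,0]
  ]
}}

```text
clock: 24.52
position: [0.6342, -0.0792, 0.0216]
ee_rot: [0.292, 3.128, 0.0]
force: [0.3, 0.2, 0.1]
width: 0.62
gripper_force: 0.0
```

{"method": "drive_tool", "body": {
  "steps": [
    [0.38,0,0,25,0],
    [0.38,0,0,35,0],
    [0.38,0,0,35,0],
    [0.38,0,0,35,0],
    [0.38,0,0,35,0],
    [0,-20,-25,20,0],
    [0,-20,-30,0,0],
    [0,-20,-30,0,0],
    [0,-20,-30,0,0],
    [0,-20,-30,0,0],
    [0,-20,-30,0,0],
    [0,-20,-30,0,0],
    [0,-20,-30,0,0],
    [0,0,0,0,0],
    [0,0,0,0,0]
  ]
}}

```text
clock: 25.77
position: [0.4724, -0.3167, 0.2062]
ee_rot: [-0.3, -3.126, 0.001]
force: [0.3, 0.7, 0.8]
width: 1.0
gripper_force: 0.0
```

```bash
python3 - <<'E'
from st import *
st()
d=get_image("top")
o=np.array([.638,.065]);t=-.187
M=np.array([[np.cos(t),-np.sin(t)],[np.sin(t),np.cos(t)]])
im=cv2.resize(d["image"][140:250,220:420],(800,440),interpolation=cv2.INTER_CUBIC)[:,:,::-1].copy()
for y,l,w,h in((.1425,.075,.05,.034),(.0475,.1,.045,.03),(-.0475,.12,.055,.04),(-.1425,.16,.038,.028)):
    P=[[*(o+M@[sx*l/2,y+sy*w/2]),h+.012] for sx,sy in((1,1),(1,-1),(-1,-1),(-1,1))]
    q=((w2p(d,P)-[220,140])*4+1.5).astype(int); cv2.polylines(im,[q],True,(0,0,255),1)
cv2.imwrite("pics/f.png",im)
E
```

```text
t25.77 pos [ 0.4724 -0.3167  0.2062] close ang 1.380 w 1.000 F [0.3 0.7 0.8] gf 0.0 tilt 0.001
```

View pics/f.png

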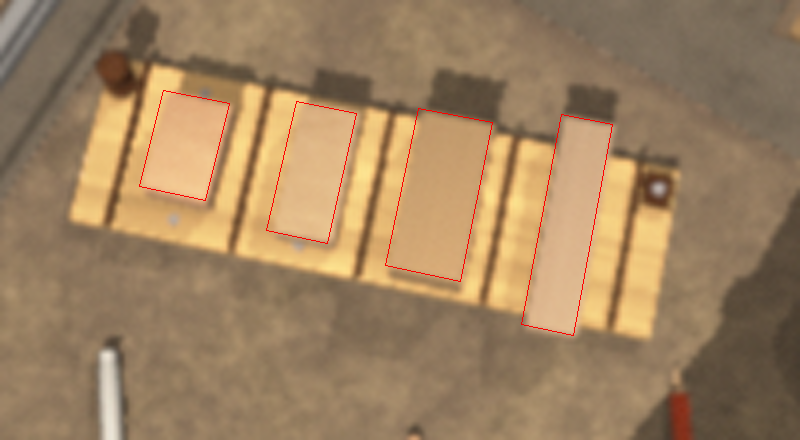

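All four blocks match the predicted outlines in their bays, centred at about (184,146), (312,172), (440,195) and (567,225) from the peg end. The hand is clear, so I'm handing in.

```bash
python3 -c "
from cell import arm
print(arm.sign_off())"
```

```text
the job is handed in; nothing more can be done
None
```

All four blocks are in the rack, shortest next to the peg and longest farthest from it; in the last top view each matched its predicted bay-centred outline with the gripper clear, and the job was handed in at about 26 s with no verdict shown.

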